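# Open the beam and hold the amber reference cell in it

### The job

Check the small bench photometer against its amber reference glass. First open the beam: draw the red-knobbed beam-stop pin straight up out of its bore in front of the lamp and hang it by its collar in the open side notch of the lamp's cover plate, and let go of it. Then take the amber cell from the rack, with the fingers on its two wide frosted sides only, never on the two narrow polished windows, and finish while holding it upright and still in the gap between the bench's lamp and detector, its middle on the light axis and its windows square to the beam, touching no part of the bench; leave the green and grey cells standing in the rack.

Things in the scene. Friction and masses are not known exactly. Their poses are not given: they have to be found in the camera images.
- bench: Fixed bench photometer on a rail, 280 x 60 mm, 92 mm high. Origin: middle of the underside. x runs along the light path from the lamp (grey box, x -135 to -75, y +-26, flat cover plate top z 92) to the detector (barrel 40 mm diameter, black snout's face at x +62, top z 90). Light axis at y 0, z 70. Rail top z 22.
- bore (a point): Mouth of the pin's vertical bore, bench frame (-60, 0, 92) mm, on the top of the upper of two lugs in front of the lamp (30 x 30 x 6 mm, x -75 to -45, tops at z 92 and z 54). Bore 11.5 mm diameter through both.
- notch (a point): Where the pin's origin belongs when parked: top of the notched ear at the side of the cover plate, bench frame (-105, -43.5, 92) mm; axes as the bench's. Ear 6 mm thick, out to y -58; its slot is 12.5 mm wide in x, runs along y, ends at y -36, open at the -y end and from above. A lip 2 mm high at the prongs' outer ends (y -55 to -58) keeps the collar in.
- beam (a point): Middle of the gap on the light axis, bench frame (10, 0, 70) mm; axes as the bench's, x along the light path. The gap, from the lugs' ends (bench x -45) to the snout (x +62), is open from above and from the sides.
- pin: Loose beam-stop pin, upright in the bore at the start, about 45 g: dark shank 10 mm diameter to 43 mm below the collar, end tapered; collar 18 mm diameter, 4 mm thick; red round knob 15 mm diameter, 4 to 31 mm above the origin. Origin: on the axis at the collar's underside, which rests on the lug or, parked, on the ear. z up along the axis.
- rack: Fixed white block 136 x 44 x 30 mm with three pockets in a row along its x (at x -42, 0, +42 mm), each about 24.7 x 14.3 mm and 15 mm deep, in which the three cells stand in any order. Origin: middle of the underside.
- amber_cell: Loose amber glass cell, about 25 g: 22.5 mm long (x, light path), 12.5 mm wide (y), 45 mm high, plus an orange stopper 2 mm high. Its wide sides (y +-6.25 mm) are pale and frosted, for gripping; its narrow ends (x +-11.4 mm) are the deep-coloured polished windows. Origin: middle of the underside, 15 mm above the worktop in the rack. Same either way round.
- amber_windows: The two polished windows of the amber cell (part of it, same origin and axes): the narrow ends facing +x and -x.
- amber_mid (a point): Middle of the amber cell, 23 mm above its underside. Axes as the cell's.
- green_cell: The same kind of cell in green glass with a green stopper; a bystander in the rack.
- grey_cell: The same kind of cell in grey glass with a black stopper; a bystander in the rack.

How it is judged:
By the outcome, as a careful person would: the job done as asked, in the order asked, and still so for the second after the job is handed in, while the arm keeps its last pose, push and grip.
It also fails if it takes over 58 s, if anything falls off the work surface, if the arm or the gripper's body presses on something with over 40 N, if the wrist force passes 120 N, or if a joint passes its speed limit or range.

### The arm

A 6-joint arm with a two-finger parallel gripper is mounted at the origin on a cart in front of the work surface, level with it; the furniture and walls round the work are solid. World frame = base frame: x ahead of the robot, y to its left, z up, the work surface at z = 0. Lengths are in m, angles in degrees, forces in N, time in s.
With the tool pointing down it reaches from about 0.25 to 0.725 m from the base axis. Payload 9.7 kg.
Tool frame: the origin (TCP) lies midway between the tips of the shut fingers; the grasp point (between the pads) lies 19 mm behind it; z points along the fingers, y is the line along which they close (so a half turn about z gives the same grasp; the last joint's range is limited). The gripper opens to 85 mm and grips with 20 to 120 N. Pads are 22 mm wide; open, the fingers measure 114 mm over their backs; the gripper's body (76 mm by 85 mm) begins 54 mm behind the grasp point. The pads swing forward as they close: fully open they stand 13 mm farther back than shut.
Start: joints at [0, 4.979, 10.078, 95.1, 0, 90], TCP at [0.55, -0, 0.231] pointing down, gripper open.
Joint ranges: [-179.16, 179.16], [-48.56, 103.87], [-65.8, 70.77], [-126.05, 130.52], [-82.76, 87.17], [-180, 180]. Speed limits (degrees/s): [127.2, 127.2, 147.25, 180, 180, 180].

### API

Orientations are given as [roll, pitch, yaw] about the fixed x, y, z axes, in that order (R = Rz(yaw) Ry(pitch) Rx(roll)).
In Python, from workcell import * gives the robot as it stands.
- The arm moves only by the tool servo_tool, never from a script. Its argument "moves" is a list of rows, each a list of 4 numbers: the shift along the world's x, y, z in shares of 60 cm (1.0 is 60 cm), then the turn about the world's z in normalised numbers (1 is 2 pi rad). A call has 1 to 20 rows; each row is the pose to reach, as a shift and turn from the pose commanded when the call began; what a row does not reach only later rows make up. A row lasts 1/12 s, in which the tool goes at most 41.7 mm and 7.16 degrees, less where a joint would pass 70% of its speed; a pose out of reach is approached as far as the arm can. A shift or turn number past 1, either way, is cut back to 1. A call with a gripper value outside its range is refused whole. "claw" is the closure, from 0 (fully open) to 1 (shut), set as the call begins (left out, the last holds). The fingers move at their own pace and stop on an object; "force" is the grip in N (left out, the last holds). Time passes only in rows, so rows that repeat a pose let the fingers close. It gives the time, the measured TCP pose, the force, the opening and the grip force at its end, in the units of the state.
- get_obs(): the state, without advancing time (a new reading comes with each control period).
- camera(name): name is "scene" or "side" or "wrist"; returns the picture (420x560x3 uint8, red, green, blue); there is no depth.
- get_calibration(name): a dict with "fx", "fy", "cx", "cy" (pixels), "rvec" (rotation vector, rad) and "tvec" (3), from world to camera coordinates, as OpenCV has them; the wrist camera has in their place "tool_from_camera" (4x4, takes a point from camera to tool coordinates, whose origin is the TCP and whose axes are the flange's). Camera axes: x right, y down, z forward; pixel columns grow to the right and rows downward; lengths in m; the calibration is good to about 2 mm. A picture is of the moment at which its call begins: read the wrist's pose just before it. get_calibration takes no time and is no camera call.
- job_done(): hands the job in; it is judged then, once.
The state is a dict: "time": time; "q": joint angles; "qd": joint speeds; "joint_efforts": joint torques, N m; "ee_pos": TCP position; "tcp_rot": TCP orientation; "wrist_force": force on the tool from outside, world axes, zero at the start; "torque": the same for the moment, N m; "opening": finger opening in m; "grasp_force": force on a finger pad.
Only numpy, scipy, OpenCV 4.12 (cv2) and the standard library are available. Lean on these libraries where they do the work, as an engineer would, in place of code of your own. Each camera call takes 0.05 s, during which the arm holds its last target. There are 200 camera calls.

## Working session

There is one attempt and no reset: what is moved stays moved. The work goes in short steps, Python scripts to look and compute and a tool call to move; the robot and the scene stay as the last step left them, time stands still between calls to the robot, and variables do not carry over. Pictures are saved under pics/ and viewed, at most 12 in all, crops included, and the job is handed in when it is done.

Besides the shell and the picture viewer there is one more tool, called after ">>>" as name([rows], argument=value, ...), one row to a line, values as JSON. servo_tool: Moves the arm, as the interface text tells. Its arguments: {"type":"object","properties":{"moves":{"type":"array","items":{"type":"array","items":{"type":"number"}}},"claw":{"type":"number"},"force":{"type":"number"}},"required":["moves"]}

```bash
mkdir -p pics; ls; cat > h.py <<'E'
from workcell import *
import numpy as np, cv2
from scipy.spatial.transform import Rotation as R
def ray(name,u,v,obs=None):
    c=get_calibration(name)
    d=np.array([(u-c["cx"])/c["fx"],(v-c["cy"])/c["fy"],1.])
    if name!="wrist":
        M=cv2.Rodrigues(np.array(c["rvec"],float))[0];t=np.array(c["tvec"],float).ravel()
        return -M.T@t, M.T@d
    T=np.array(c["tool_from_camera"]);o=obs or get_obs()
    W=R.from_euler('xyz',o["tcp_rot"],degrees=True).as_matrix()
    return W@T[:3,3]+np.array(o["ee_pos"]), W@T[:3,:3]@d
def plane(r,z): o,d=r; return o+d*(z-o[2])/d[2]
def meet(*rs):
    A=0;b=0
    for o,d in rs:
        d=d/np.linalg.norm(d);P=np.eye(3)-np.outer(d,d);A=A+P;b=b+P@o
    p=np.linalg.solve(A,b)
    return p,[float(np.linalg.norm((np.eye(3)-np.outer(d,d)/(d@d))@(p-o))) for o,d in rs]
def snap(name,f):
    im=np.array(camera(name));cv2.imwrite(f"pics/{f}.png",im[:,:,::-1]);return im
E
python3 - <<'E'
from h import *
print(get_obs())
for n in("scene","side","wrist"): snap(n,n+"0"); print(n,get_calibration(n))
a=[cv2.imread(f"pics/{n}0.png") for n in("scene","side")]
E
```

```text
pics
{'time': 0.0, 'q': array([-4.88812309e-04,  5.00951431e+00,  1.00355533e+01,  9.51002905e+01,
        4.04219046e-04,  9.00004554e+01]), 'qd': array([ 0.01444192,  0.00171027,  0.08099515, -0.02370302, -0.02782305,
       -0.05916925]), 'joint_efforts': array([ 7.68234549e-04, -5.20392072e+01,  4.64802504e+01,  1.63646933e-02,
        2.23589603e-05, -6.77332673e-05]), 'ee_pos': array([ 5.49769819e-01, -2.67963588e-06,  2.30608137e-01]), 'tcp_rot': array([-1.79925749e+02, -4.03628574e-04,  8.99990553e+01]), 'wrist_force': array([-0.26496   ,  0.04678364, -0.43948956]), 'torque': array([ 0.02440879, -0.01375093,  0.00975889]), 'grasp_force': 0.0, 'opening': 0.08558967409233885}
scene {'fx': 544.0412419696847, 'fy': 544.0412419696847, 'cx': 287.0687724901105, 'cy': 215.95187268064677, 'rvec': array([ 1.2251283 , -2.40139033,  0.83810034]), 'tvec': array([0.35379511, 0.28624409, 1.06255897])}
side {'fx': 483.27793653696955, 'fy': 483.27793653696955, 'cx': 275.8156789170624, 'cy': 206.4061484442196, 'rvec': array([ 0.51893244, -2.40184527,  1.57556701]), 'tvec': array([0.47788225, 0.12253677, 0.82622266])}
wrist {'fx': 352.9612539143679, 'fy': 352.9612539143679, 'cx': 283.3822153919218, 'cy': 207.035736559079, 'tool_from_camera': array([[-5.25346997e-04, -9.54862717e-01, -2.97046994e-01,
         7.65226136e-02],
       [ 9.99999563e-01, -2.71926429e-04, -8.94452274e-04,
         5.83278324e-04],
       [ 7.73304200e-04, -2.97047334e-01,  9.54862442e-01,
        -1.42165818e-01],
       [ 0.00000000e+00,  0.00000000e+00,  0.00000000e+00,
         1.00000000e+00]])}
```

View pics/scene0.png

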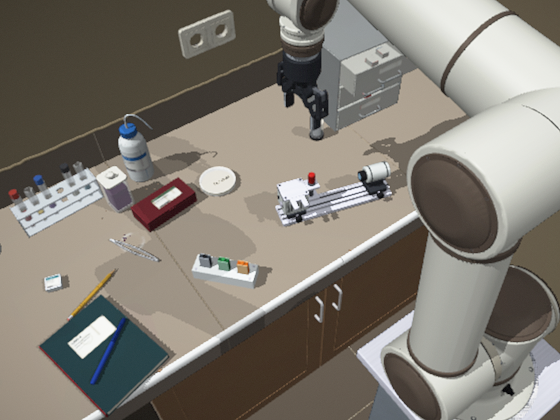

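View pics/side0.png

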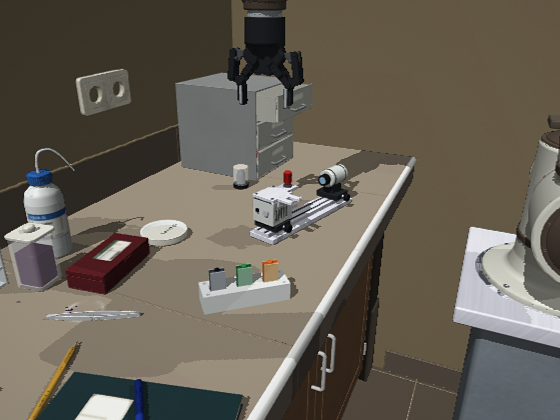

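View pics/wrist0.png

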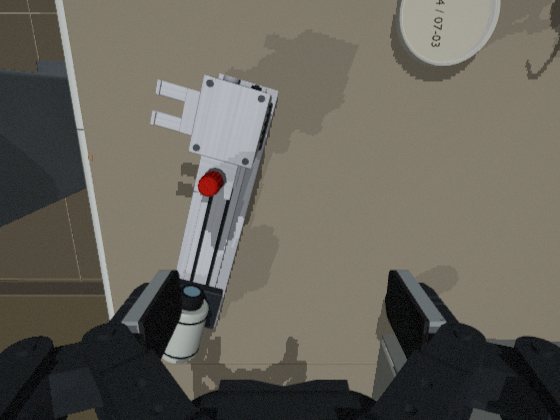

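The scene view shows the bench with the red knob at about (311,178) and the rack at (225,270) with amber rightmost at (243,267). The wrist view shows the knob at (210,184), the cover plate at about (232,120) and the notch prongs opening toward the robot at (155,105).

```bash
cat >> h.py <<'E'
def blobs(im,kind,amin=8,roi=None):
    h=cv2.cvtColor(im,cv2.COLOR_RGB2HSV);H,S,V=[h[:,:,i].astype(int) for i in range(3)]
    m={"red":((H<6)|(H>174))&(S>170)&(V>90),"orange":(H>9)&(H<22)&(S>140)&(V>150),"green":(H>55)&(H<85)&(S>90)&(V>60)}[kind].astype(np.uint8)
    n,l,s,c=cv2.connectedComponentsWithStats(m)
    return [(s[i].tolist(),c[i].round(1).tolist()) for i in range(1,n) if s[i,4]>=amin],l
E
python3 - <<'E'
from h import *
ims={n:cv2.imread(f"pics/{n}0.png")[:,:,::-1].copy() for n in("scene","side","wrist")}
for n in ims:
    for k in("red","orange","green"): print(n,k,blobs(ims[n],k)[0])
o=get_obs()
p=meet(ray("scene",311,178),ray("side",288,178),ray("wrist",210,184,o));print(p)
E
```

```text
scene red [([309, 173, 6, 11, 50], [311.0, 177.3]), ([10, 190, 5, 5, 13], [12.1, 192.0]), ([54, 362, 13, 13, 13], [60.0, 368.0]), ([91, 400, 13, 13, 13], [97.0, 406.0])]
scene orange [([237, 261, 11, 6, 36], [242.4, 262.9]), ([72, 274, 38, 41, 127], [91.0, 293.8])]
scene green [([218, 258, 11, 7, 34], [223.7, 259.7])]
side red [([284, 171, 7, 14, 74], [286.7, 177.0]), ([76, 268, 6, 5, 10], [79.0, 270.0]), ([82, 269, 20, 7, 48], [90.7, 272.3])]
side orange [([262, 260, 16, 5, 48], [269.4, 261.7]), ([28, 349, 43, 71, 276], [49.4, 385.7])]
side green [([236, 264, 15, 20, 66], [241.6, 268.1])]
wrist red [([198, 172, 22, 24, 361], [208.5, 184.5])]
wrist orange []
wrist green []
(array([0.4932643 , 0.01275371, 0.10876607]), [0.0005236959205756536, 0.0008573463123551713, 0.0003931790165850789])
```

Careful with the scale: shifts go in shares of 60 cm and turns go in shares of 2 pi rad. That gives: -5 cm / 60 = -0.0833, -4 cm / 60 = -0.0667.

>>> servo_tool([
  [-0.0333,0.0167,0,0],
  [-0.0667,0.0333,0,0],
  [-0.0833,0.05,0,0],
  [-0.0833,0.05,0,0],
  [-0.0833,0.05,0,0],
  [-0.0833,0.05,0,0],
])

```text
time: 0.65
ee_pos: [0.5005, 0.03, 0.2313]
tcp_rot: [180.0, 0.0, 90.0]
wrist_force: [-0.6, 0.3, -0.5]
opening: 0.0852
grasp_force: 0.0
```

```bash
python3 - <<'E'
from h import *
print(meet(ray("scene",242.4,262.9),ray("side",269.4,261.7)),meet(ray("scene",223.7,259.7),ray("side",243,265)))
o=get_obs();print(o["time"],o["ee_pos"],o["tcp_rot"])
im=snap("wrist","w1");cv2.imwrite("pics/w1c.png",cv2.resize(im[:,:,::-1],None,fx=1.4,fy=1.4,interpolation=cv2.INTER_CUBIC))
print(blobs(im,"red",50)[0])
E
```

```text
(array([0.42342532, 0.24743119, 0.05838907]), [0.0010044938614697679, 0.0010044938614697967]) (array([0.45433386, 0.27527863, 0.05912135]), [0.001877883681427305, 0.0018778836814273593])
0.65 [0.50054112 0.03001968 0.23129153] [1.79971351e+02 5.87505294e-03 9.00240295e+01]
[([265, 207, 20, 27, 369], [274.9, 221.3])]
```

View pics/w1c.png

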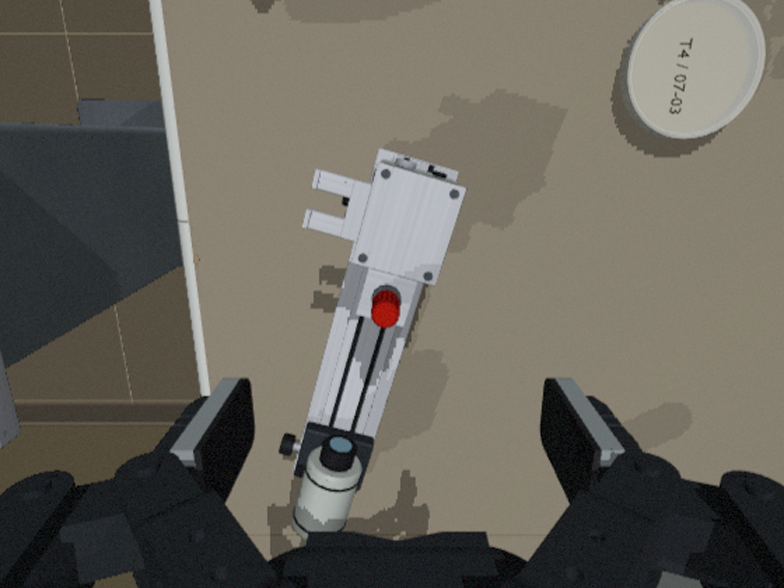

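The enlarged wrist view (x1.4) shows four dark screws on the cover plate at (386,174), (454,194), (362,258), (428,276), the prongs at (335,180) and (330,220), and the knob at (385,308).

```bash
python3 - <<'E'
from h import *
o0={"ee_pos":[0.54977,0,0.230608],"tcp_rot":[-179.926,0,89.999]}
o1={"ee_pos":[0.50054,0.03002,0.23129],"tcp_rot":[179.971,0.006,90.024]}
g=[(208,84),(262,98),(196,147),(245,161)]
G=[(276,124),(324,139),(259,184),(306,197)]
def dot(f,p):
    im=cv2.imread(f"pics/{f}.png",0).astype(float);u,v=p;u=int(u);v=int(v)
    w=im[v-6:v+7,u-6:u+7];wt=np.clip(130-w,0,None);y,x=np.mgrid[v-6:v+7,u-6:u+7]
    return (wt*x).sum()/wt.sum(),(wt*y).sum()/wt.sum()
P=[]
for a,b in zip(g,G):
    A=dot("wrist0",a);B=dot("w1",b);p,e=meet(ray("wrist",*A,o0),ray("wrist",*B,o1));q=plane(ray("wrist",*B,o1),.092)
    print(np.round(A+B,1),p.round(4),np.round(e,4),q.round(4));P.append(q)
P=np.array(P);c=P.mean(0)
ax=(P[2]-P[0]+P[3]-P[1]);ay=(P[1]-P[0]+P[3]-P[2])
print("centre",c,np.degrees(np.arctan2(ax[1],ax[0])),np.degrees(np.arctan2(ay[1],ay[0])),np.linalg.norm(ax)/2,np.linalg.norm(ay)/2)
print("knob",meet(ray("wrist",208.5,184.5,o0),ray("wrist",274.9,221.3,o1)),plane(ray("wrist",274.9,221.3,o1),.11))
# notch prong: ends on lip top z .094
for p in [(313,170),(322,190),(303,210),(312,230)]:
    print("prong",plane(ray("wrist",p[0]/1.4,p[1]/1.4,o1),.094).round(4))
E
```

```text
[209.5  82.8 275.2 123.6] [0.4946 0.0869 0.0925] [0.0001 0.0001] [0.4946 0.087  0.092 ]
[261.3  98.4 324.2 138.4] [0.5332 0.0756 0.0917] [0.0001 0.0001] [0.5331 0.0756 0.092 ]
[195.7 147.3 258.5 184. ] [0.4806 0.0387 0.0921] [0. 0.] [0.4806 0.0387 0.092 ]
[244.6 161.6 305.  197.9] [0.5189 0.0273 0.0931] [0.0002 0.0002] [0.5189 0.0269 0.092 ]
centre [0.50678046 0.05703536 0.092     ] -106.25686487539673 -16.785547496526462 0.050509220208570516 0.04010651934474217
knob (array([0.49421572, 0.01460288, 0.11609896]), [0.0003375686983455814, 0.0003375686983455376]) [0.49422336 0.01274523 0.11      ]
prong [0.4548 0.0887 0.094 ]
prong [0.4593 0.0779 0.094 ]
prong [0.4481 0.0668 0.094 ]
prong [0.4526 0.0554 0.094 ]
```

Converted, -13 cm / 60 = -0.2167, -1.65 cm / 60 = -0.0275.

>>> servo_tool([
  [-0.005,-0.0133,-0.0333,0],
  [-0.01,-0.0275,-0.0667,0],
  [-0.01,-0.0275,-0.1167,0],
  [-0.01,-0.0275,-0.1667,0],
  [-0.01,-0.0275,-0.2,0],
  [-0.01,-0.0275,-0.2167,0],
  [-0.01,-0.0275,-0.2167,0],
  [-0.01,-0.0275,-0.2167,0],
  [-0.01,-0.0275,-0.2167,0],
], claw=0.6)

```text
time: 1.45
ee_pos: [0.495, 0.0134, 0.1028]
tcp_rot: [179.9, -0.0, 90.0]
wrist_force: [-0.0, -0.1, 0.3]
opening: 0.034
grasp_force: 0.0
```

>>> servo_tool([
  [0,0,0,0],
  [0,0,0,0],
  [0,0,0,0],
  [0,0,0,0],
  [0,0,0,0],
  [0,0,0,0],
  [0,0,0,0],
  [0,0,0,0],
], claw=1, force=40)

```text
time: 2.12
ee_pos: [0.4948, 0.0135, 0.1027]
tcp_rot: [179.9, 0.0, 90.0]
wrist_force: [-0.9, -0.3, 6.7]
opening: 0.0133
grasp_force: 39.0
```

Converted, 5.8 cm / 60 = 0.0967, 5.2 cm / 60 = 0.0867.

>>> servo_tool([
  [0,0,0.005,0],
  [0,0,0.0167,0],
  [0,0,0.0333,0],
  [0,0,0.05,0],
  [0,0,0.0667,0],
  [0,0,0.0867,0],
  [0,0,0.0967,0],
  [0,0,0.0967,0],
  [0,0,0.0967,0],
])

```text
time: 2.87
ee_pos: [0.4942, 0.0135, 0.1596]
tcp_rot: [180.0, -0.0, 90.0]
wrist_force: [-0.8, -0.5, -1.4]
opening: 0.0136
grasp_force: 39.0
```

```bash
python3 - <<'E'
from h import *
o=get_obs();print(o["ee_pos"],o["tcp_rot"],o["wrist_force"],o["opening"],o["grasp_force"])
im=snap("wrist","w2");print(blobs(im,"red",30)[0])
s=snap("scene","s2");d=snap("side","d2")
a=cv2.resize(s[120:240,240:400],None,fx=2.5,fy=2.5,interpolation=3);b=cv2.resize(d[120:240,210:370],None,fx=2.5,fy=2.5,interpolation=3)
w=im[:, :]
t=np.zeros((600,800,3),np.uint8);t[:300,:400]=a;t[:300,400:]=b
t[300:,:400]=cv2.resize(im,(400,300),interpolation=3)
cv2.imwrite("pics/t2.png",t[:,:,::-1])
E
```

```text
[0.49424212 0.01351341 0.15963864] [ 1.79960684e+02 -1.13785193e-03  9.00019508e+01] [-0.786513   -0.52370839 -1.43778427] 0.01356385741867139 38.97615194320679
[([267, 257, 32, 57, 1196], [282.5, 288.4])]
```

View pics/t2.png

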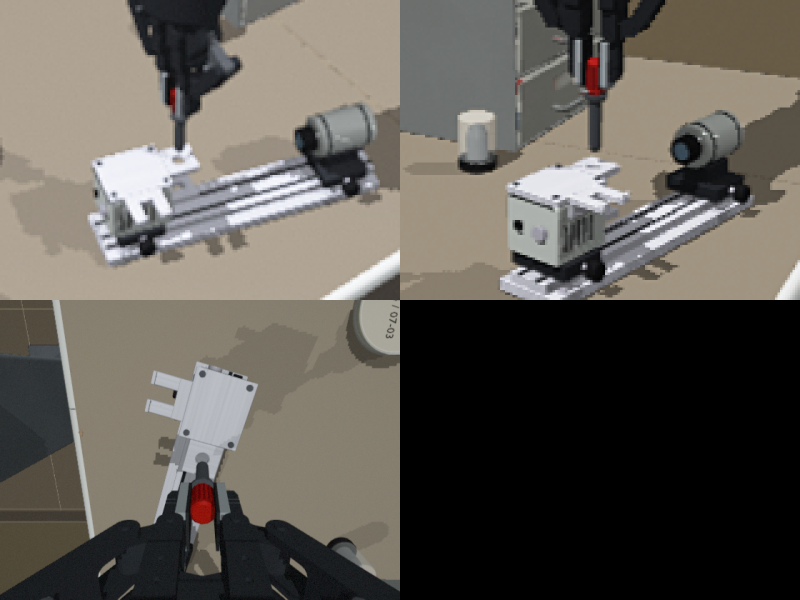

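The pin is lifted clear of the bore (empty bore at about (202,458) in the small wrist view) and hangs upright between the fingers.

Converted, 5.55 cm / 60 = 0.0925, -2.9 cm / 60 = -0.0483.

>>> servo_tool([
  [-0.01,0.02,0,0],
  [-0.0233,0.045,0,0],
  [-0.0367,0.07,0,0],
  [-0.045,0.0867,0,0],
  [-0.0483,0.0925,0,0],
  [-0.0483,0.0925,0,0],
  [-0.0483,0.0925,0,0],
  [-0.0483,0.0925,0,0],
])

```text
time: 3.68
ee_pos: [0.4652, 0.0687, 0.1592]
tcp_rot: [180.0, 0.0, 90.0]
wrist_force: [-0.1, 0.4, -0.5]
opening: 0.0136
grasp_force: 39.0
```

```bash
python3 - <<'E'
from h import *
o=get_obs();print(o["ee_pos"],o["tcp_rot"])
im=snap("wrist","w3")
s=snap("scene","s3");d=snap("side","d3")
t=np.zeros((600,800,3),np.uint8)
t[:300,:400]=cv2.resize(s[140:215,250:350],None,fx=4,fy=4,interpolation=3);t[:300,400:]=cv2.resize(d[145:220,235:335],None,fx=4,fy=4,interpolation=3)
t[300:,:]=cv2.resize(im[190:340,100:500],None,fx=2,fy=2,interpolation=3)
cv2.imwrite("pics/t3.png",t[:,:,::-1])
# predicted pixel of notch in each view
N=np.array([.4651,.0693,.092])
for n in("scene","side"):
    c=get_calibration(n);print(n,cv2.projectPoints(N[None],np.array(c["rvec"]),np.array(c["tvec"]),np.array([[c["fx"],0,c["cx"]],[0,c["fy"],c["cy"]],[0,0,1]]),None)[0].ravel())
E
```

```text
[0.46518686 0.06868508 0.15922669] [1.79997619e+02 9.91112771e-03 8.99901194e+01]
scene [298.40232384 201.92977566]
side [289.57513032 198.03075509]
```

View pics/t3.png

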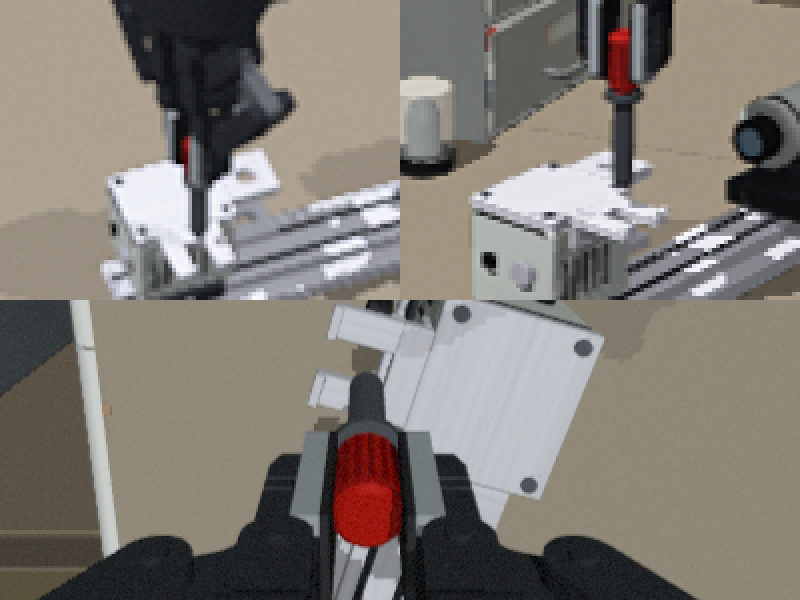

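The scene and side crops show the pin hanging over the ear with its tip just above the slot; the wrist crop shows the tip at (367,378) and three plate screws at (462,313), (583,347), (529,486).

```bash
python3 - <<'E'
from h import *
o={"ee_pos":[.465187,.068685,.159227],"tcp_rot":[179.9976,.0099,89.990]}
im=cv2.imread("pics/w3.png",0).astype(float)
def dot(u,v):
    u=int(u);v=int(v);w=im[v-6:v+7,u-6:u+7];wt=np.clip(130-w,0,None);y,x=np.mgrid[v-6:v+7,u-6:u+7]
    return (wt*x).sum()/wt.sum(),(wt*y).sum()/wt.sum()
S=[plane(ray("wrist",*dot(100+a/2,190+(b-300)/2),o),.092) for a,b in((462,313),(583,347),(529,486))]
c=(S[0]+S[2])/2;dx=S[2]-S[1];dy=S[1]-S[0]
print(c,np.degrees(np.arctan2(dx[1],dx[0])),np.degrees(np.arctan2(dy[1],dy[0])),np.linalg.norm(dx),np.linalg.norm(dy))
for y in(-106.0,-106.5,-107):
    a=np.radians(y);print(y,c[:2]-.0435*np.array([-np.sin(a),np.cos(a)]),c[:2]+.045*np.array([np.cos(a),np.sin(a)]))
for v in(374,380,388): print(plane(ray("wrist",100+367/2,190+(v-300)/2,o),.106))
# rail yaw from black lines in w1 at z .022
o1={"ee_pos":[0.50054,0.03002,0.23129],"tcp_rot":[179.971,0.006,90.024]}
for A,B in(((361,318),(331,432)),):
    d=plane(ray("wrist",B[0]/1.4,B[1]/1.4,o1),.022)-plane(ray("wrist",A[0]/1.4,A[1]/1.4,o1),.022);print(np.degrees(np.arctan2(d[1],d[0])))
E
```

```text
[0.50678422 0.05724111 0.092     ] -106.00524967061548 -16.045030625156762 0.04999274548756673 0.039967814343910224
-106.0 [0.46496934 0.06923134] [0.49438054 0.01398434]
-106.5 [0.46507556 0.06959578] [0.49400353 0.01409423]
-107 [0.46518496 0.06995928] [0.4936275 0.0142074]
[0.46565222 0.07207592 0.106     ]
[0.46565109 0.07018341 0.106     ]
[0.46564956 0.06764411 0.106     ]
-105.02506210575892
```

Converted, -3 cm / 60 = -0.05, -2.5 cm / 60 = -0.0417.

>>> servo_tool([
  [0,0.0005,-0.0083,0],
  [0,0.0005,-0.0167,0],
  [0,0.0005,-0.025,0],
  [0,0.0005,-0.0333,0],
  [0,0.0005,-0.0417,0],
  [0,0.0005,-0.05,0],
  [0,0.0005,-0.05,0],
])

```text
time: 4.42
ee_pos: [0.4645, 0.0692, 0.128]
tcp_rot: [-179.9, 0.0, 90.0]
wrist_force: [0.2, 0.6, -0.6]
opening: 0.0132
grasp_force: 39.0
```

Converted, -2.6 cm / 60 = -0.0433, -2.5 cm / 60 = -0.0417.

>>> servo_tool([
  [0,0,-0.0083,0],
  [0,0,-0.0167,0],
  [0,0,-0.025,0],
  [0,0,-0.0333,0],
  [0,0,-0.0383,0],
  [0,0,-0.0417,0],
  [0,0,-0.0433,0],
  [0,0,-0.0433,0],
  [0,0,-0.0433,0],
])

```text
time: 5.17
ee_pos: [0.4651, 0.0693, 0.1035]
tcp_rot: [180.0, -0.0, 90.0]
wrist_force: [-0.9, 0.4, 0.1]
opening: 0.0131
grasp_force: 39.0
```

Converted, -0.08 cm / 60 = -0.0013, -0.05 cm / 60 = -0.0008.

>>> servo_tool([
  [0,0,-0.0008,0],
  [0,0,-0.0013,0],
  [0,0,-0.0013,0],
])

```text
time: 5.42
ee_pos: [0.4652, 0.0693, 0.1028]
tcp_rot: [180.0, -0.0, 90.0]
wrist_force: [0.2, 0.5, 1.8]
opening: 0.0132
grasp_force: 39.2
```

>>> servo_tool([
  [0,0,0,0],
  [0,0,0,0],
  [0,0,0,0],
  [0,0,0,0],
  [0,0,0,0],
  [0,0,0,0],
], claw=0.55)

```text
time: 5.92
ee_pos: [0.465, 0.0693, 0.1025]
tcp_rot: [-180.0, -0.0, 90.0]
wrist_force: [-0.1, 0.0, 1.1]
opening: 0.0384
grasp_force: 0.0
```

Converted, 13 cm / 60 = 0.2167, 10 cm / 60 = 0.1667.

>>> servo_tool([
  [0,0,0.0167,0],
  [0,0,0.05,0],
  [0,0,0.1,0],
  [0,0.05,0.15,0],
  [0,0.1,0.1667,0],
  [-0.0167,0.1667,0.1667,0],
  [-0.05,0.2167,0.1667,0],
  [-0.05,0.2167,0.1667,0],
  [-0.05,0.2167,0.1667,0],
], claw=0.3)

```text
time: 6.67
ee_pos: [0.4343, 0.2007, 0.2033]
tcp_rot: [180.0, -0.0, 90.2]
wrist_force: [0.2, -0.1, 0.4]
opening: 0.0597
grasp_force: 0.0
```

```bash
python3 - <<'E'
from h import *
o=get_obs();print(o["ee_pos"],o["tcp_rot"])
im=snap("wrist","w4")
s=snap("scene","s4");d=snap("side","d4")
t=np.zeros((600,800,3),np.uint8)
t[:300,:200]=cv2.resize(s[140:215,260:310],None,fx=4,fy=4,interpolation=3);t[:300,200:400]=cv2.resize(d[145:220,255:305],None,fx=4,fy=4,interpolation=3)
t[300:,:200]=cv2.resize(s[240:290,205:260],(200,300),interpolation=3)
t[90:510,240+0:800]=im if False else im
t[:90,240:]=0
t[:300,:200]=cv2.resize(s[150:210,270:310],(200,300),interpolation=3)
t[300:,:240]=cv2.resize(d[145:220,250:310],(240,300),interpolation=3)
cv2.imwrite("pics/t4.png",t[:,:,::-1])
for n,i in(("scene",s),("side",d)): print(n,blobs(i,"red",20)[0][:2],blobs(i,"orange",20)[0][:1])
print(blobs(im,"orange",20)[0],blobs(im,"green",20)[0])
E
```

```text
[0.43432794 0.20071178 0.20328832] [ 1.79964355e+02 -1.21731182e-02  9.02010309e+01]
scene [([297, 192, 5, 5, 21], [299.0, 194.0])] [([237, 261, 11, 5, 36], [242.3, 262.8])]
side [([87, 233, 60, 22, 200], [113.9, 241.7]), ([118, 243, 18, 14, 53], [126.5, 250.6])] [([262, 260, 15, 5, 49], [269.2, 261.8])]
[([257, 121, 27, 26, 298], [269.8, 133.6])] [([295, 84, 29, 28, 331], [309.4, 97.7])]
```

View pics/t4.png

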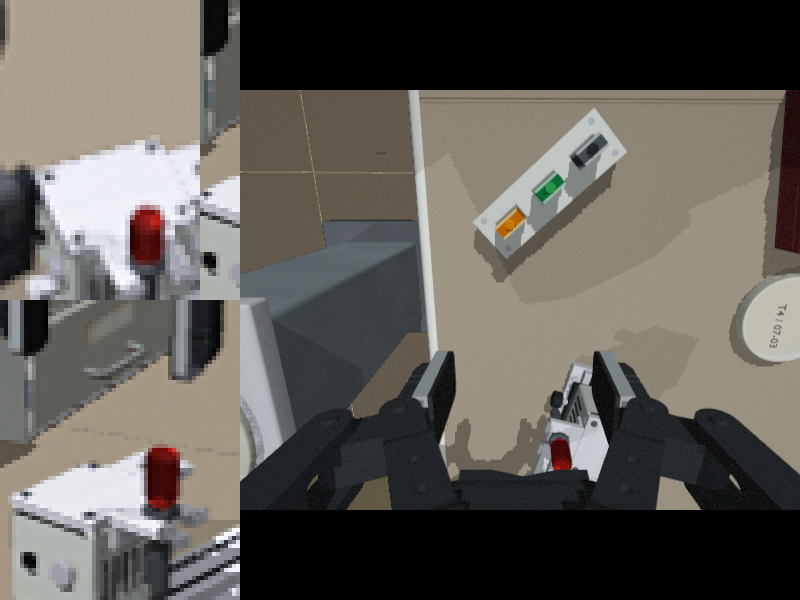

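The crops show the pin hanging upright in the ear's slot, collar on the ear; the wrist view shows the rack with amber at (270,134), green at (309,98), grey at about (350,60).

Converted, 5.5 cm / 60 = 0.0917, 4 cm / 60 = 0.0667.

>>> servo_tool([
  [0,0.0333,0,0],
  [0,0.0667,0,0],
  [0,0.0917,0,0],
  [0,0.0917,0,0],
  [0,0.0917,0,0],
], claw=0)

```text
time: 7.23
ee_pos: [0.4354, 0.2536, 0.2023]
tcp_rot: [-180.0, 0.0, 90.0]
wrist_force: [0.5, -0.8, 0.2]
opening: 0.0852
grasp_force: 0.0
```

```bash
cat > m5.py <<'E'
from h import *
o4={"ee_pos":[.434328,.200712,.203288],"tcp_rot":[179.9644,-.0122,90.201]}
o=get_obs();print(o["ee_pos"],o["tcp_rot"])
i4=cv2.imread("pics/w4.png")[:,:,::-1].copy();i5=snap("wrist","w5")
def mid(im,k):
    b,l=blobs(im,k,100);b=max(b,key=lambda q:q[0][4]);m=(l==0)
    return b
P={}
for k in("orange","green"):
    a=mid(i4,k);b=mid(i5,k);print(k,a,b)
    print(meet(ray("wrist",*a[1],o4),ray("wrist",*b[1],o)))
    P[k]=plane(ray("wrist",*b[1],o),.062);print(P[k])
d=P["green"]-P["orange"];print("pitch",np.linalg.norm(d),np.degrees(np.arctan2(d[1],d[0])))
# rack block outline at z .03
g=cv2.cvtColor(i5,cv2.COLOR_RGB2HSV);m=((g[:,:,1]<30)&(g[:,:,2]>150)).astype(np.uint8)
m=cv2.morphologyEx(m,cv2.MORPH_CLOSE,np.ones((25,25),np.uint8))
m[:, :100]=0
cs=sorted(cv2.findContours(m,0,2)[0],key=cv2.contourArea)[-3:]
for c in cs:
    r=cv2.minAreaRect(c);q=np.array([plane(ray("wrist",*p,o),.03)[:2] for p in cv2.boxPoints(r)])
    print(r,q.mean(0),np.linalg.norm(q[1]-q[0]),np.linalg.norm(q[2]-q[1]),[np.degrees(np.arctan2(*(q[j+1]-q[j])[::-1])) for j in(0,1)])
cv2.imwrite("pics/w5c.png",cv2.resize(i5[40:340,120:520],None,fx=2,fy=2,interpolation=3)[:,:,::-1])
E
python3 m5.py
```

```text
[0.43540694 0.2536428  0.20231159] [-1.79975726e+02  3.07659856e-02  8.99718074e+01]
orange ([257, 121, 27, 26, 298], [269.8, 133.6]) ([256, 186, 26, 24, 258], [269.0, 197.4])
(array([0.4236126 , 0.24938819, 0.05767664]), [8.732381180960075e-05, 8.732381180960374e-05])
[0.42371464 0.25060919 0.062     ]
green ([295, 84, 29, 28, 331], [309.4, 97.7]) ([294, 148, 27, 30, 296], [307.2, 164.2])
(array([0.45524821, 0.27697363, 0.05400374]), [0.000215143255385639, 0.00021514325538570824])
[0.45493031 0.27843349 0.062     ]
pitch 0.04181638345789245 41.7124366320289
((186.6270751953125, 195.48963928222656), (393.0373229980469, 10.534927368164062), 85.3466567993164) [0.34608174 0.21037015] 0.008364699137772618 0.3863539726234592 [np.float64(4.0180452477453), np.float64(-89.97880435823814)]
((526.0, 274.0), (80.0, 66.0), 90.0) [0.67627304 0.16092672] 0.06297686584064571 0.09069758774746442 [np.float64(-0.031045373419346513), np.float64(-76.98857167961636)]
((307.2620544433594, 156.5448455810547), (51.15602111816406, 155.29505920410156), 48.36646270751953) [0.45500252 0.2771597 ] 0.13559022677637217 0.044333918538113415 [np.float64(41.3471071880356), np.float64(-45.23258435650593)]
```

View pics/w5c.png

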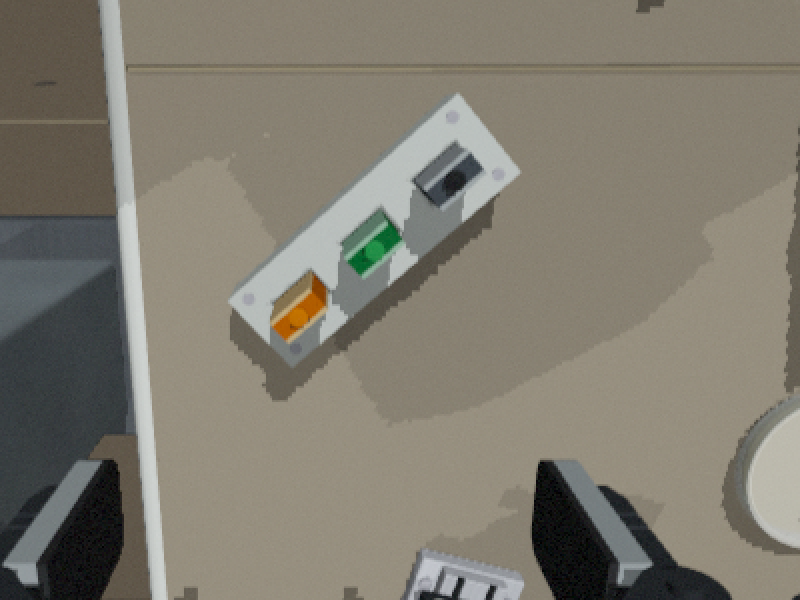

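The crop (x2, offset 120,40) shows the amber cell at the near end, stopper at (299,317), with clear space either side across the rack; measured rack 136 x 44 mm and pitch 42 mm agree with the text.

Converted, -8 cm / 60 = -0.1333, -7 cm / 60 = -0.1167, -0.845 rad / 6.2832 = -0.1345.

>>> servo_tool([
  [-0.005,-0.0017,-0.0167,-0.0191],
  [-0.01,-0.005,-0.0333,-0.0382],
  [-0.015,-0.0083,-0.05,-0.0573],
  [-0.0188,-0.008,-0.0667,-0.0764],
  [-0.0188,-0.008,-0.0833,-0.0955],
  [-0.0188,-0.008,-0.1,-0.1146],
  [-0.0188,-0.008,-0.1167,-0.1345],
  [-0.0188,-0.008,-0.1333,-0.1345],
  [-0.0188,-0.008,-0.1333,-0.1345],
  [-0.0188,-0.008,-0.1333,-0.1345],
])

```text
time: 8.12
ee_pos: [0.4236, 0.2487, 0.1223]
tcp_rot: [-180.0, 0.0, 41.8]
wrist_force: [0.5, -0.4, 0.3]
opening: 0.0852
grasp_force: 0.0
```

```bash
python3 - <<'E'
from h import *
o=get_obs();print(o["ee_pos"],o["tcp_rot"])
im=snap("wrist","w6");b=max(blobs(im,"orange",20)[0],key=lambda q:q[0][4]);print(b,plane(ray("wrist",*b[1],o),.062))
# round stopper: brighter orange? save crop
u,v=map(int,b[1]);x0,y0=max(u-100,0),max(v-75,0);print(x0,y0)
cv2.imwrite("pics/w6c.png",cv2.resize(im[y0:y0+150,x0:x0+200],None,fx=4,fy=4,interpolation=3)[:,:,::-1])
E
```

```text
[0.42364803 0.24872557 0.12230159] [-1.79995466e+02  4.34180287e-02  4.17680081e+01]
([276, 209, 14, 34, 454], [282.3, 225.2]) [0.42451177 0.25070781 0.062     ]
182 150
```

View pics/w6c.png

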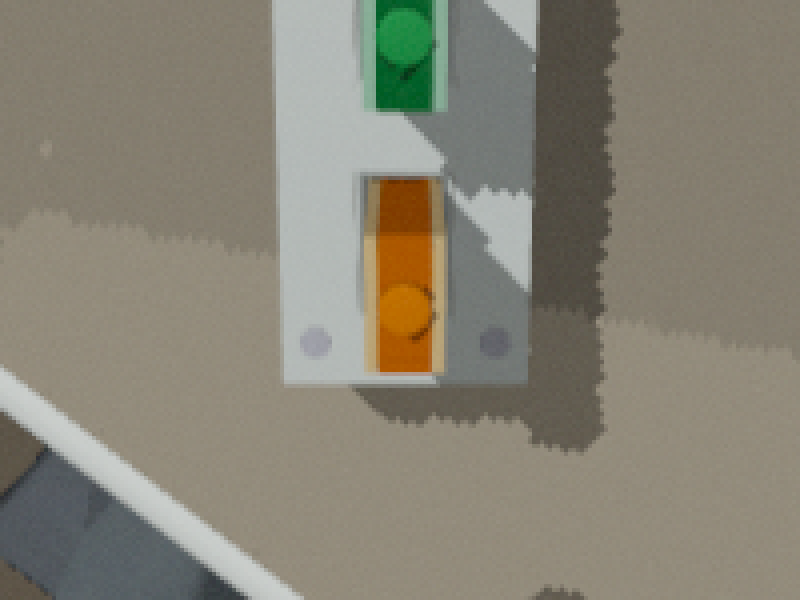

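Seen squarely along the rack, the amber cell's top spans zoom (365..444, 235..375) with the stopper at (405,311); its sides are vertical in the picture, so the yaw is right.

```bash
python3 - <<'E'
from h import *
o={"ee_pos":[.423648,.248726,.122302],"tcp_rot":[-179.995,.0434,41.768]}
f=lambda a,b,z:plane(ray("wrist",182+a/4,150+b/4,o),z)
for a,b,z in((405,311,.062),(404.5,305,.060)): print(f(a,b,z))
for p,q in(((365,235),(444,235)),((404,235),(404,375))): print(np.linalg.norm(f(*q,.06)-f(*p,.06)))
# rotated: tool-frame offset of stopper
w=f(405,311,.062)-np.array(o["ee_pos"]);t=np.radians(41.77);print("along x,y rack",w[0]*np.cos(t)+w[1]*np.sin(t),-w[0]*np.sin(t)+w[1]*np.cos(t))
E
```

```text
[0.42365736 0.24916949 0.062     ]
[0.42377767 0.24938282 0.06      ]
0.012001664194835974
0.0230323364036997
along x,y rack 0.00030241136280080273 0.0003245277909376098
```

Converted, -8.5 cm / 60 = -0.1417, -8.2 cm / 60 = -0.1367.

>>> servo_tool([
  [0,0.0008,-0.025,0],
  [0,0.0008,-0.05,0],
  [0,0.0008,-0.075,0],
  [0,0.0008,-0.1,0],
  [0,0.0008,-0.12,0],
  [0,0.0008,-0.1367,0],
  [0,0.0008,-0.1417,0],
  [0,0.0008,-0.1417,0],
  [0,0.0008,-0.1417,0],
], claw=0.55)

```text
time: 8.92
ee_pos: [0.424, 0.2501, 0.0381]
tcp_rot: [180.0, -0.0, 41.6]
wrist_force: [1.1, -0.0, -0.1]
opening: 0.0384
grasp_force: 0.0
```

>>> servo_tool([
  [0,0,0,0],
  [0,0,0,0],
  [0,0,0,0],
  [0,0,0,0],
  [0,0,0,0],
  [0,0,0,0],
  [0,0,0,0],
  [0,0,0,0],
], claw=1, force=30)

```text
time: 9.58
ee_pos: [0.4241, 0.2503, 0.0383]
tcp_rot: [180.0, -0.1, 41.6]
wrist_force: [-0.6, 0.1, 5.4]
opening: 0.0122
grasp_force: 33.1
```

Converted, 16 cm / 60 = 0.2667, 15 cm / 60 = 0.25.

>>> servo_tool([
  [0,0,0.005,0],
  [0,0,0.0167,0],
  [0,0,0.0333,0],
  [0,0,0.0667,0],
  [0,0,0.1167,0],
  [0,0,0.1667,0],
  [0,0,0.2167,0],
  [0,0,0.25,0],
  [0,0,0.2667,0],
  [0,0,0.2667,0],
  [0,0,0.2667,0],
])

```text
time: 10.5
ee_pos: [0.4237, 0.25, 0.1971]
tcp_rot: [-180.0, 0.0, 41.6]
wrist_force: [-0.1, 0.3, -0.5]
opening: 0.0117
grasp_force: 32.3
```

Converted, -30.2 cm / 60 = -0.5033, 5.1 cm / 60 = 0.085, 0.56 rad / 6.2832 = 0.0891.

>>> servo_tool([
  [0.0033,-0.0167,0,0.008],
  [0.01,-0.05,0,0.0159],
  [0.0167,-0.1,0,0.0239],
  [0.025,-0.15,0,0.0318],
  [0.0333,-0.2,0,0.0398],
  [0.0417,-0.25,0,0.0477],
  [0.05,-0.3,0,0.0557],
  [0.0583,-0.35,0,0.0637],
  [0.0667,-0.4,0,0.0716],
  [0.0767,-0.45,0,0.0796],
  [0.0833,-0.4833,0,0.0859],
  [0.085,-0.5,0,0.0891],
  [0.085,-0.5033,0,0.0891],
  [0.085,-0.5033,0,0.0891],
  [0.085,-0.5033,0,0.0891],
  [0.085,-0.5033,0,0.0891],
])

```text
time: 11.83
ee_pos: [0.4744, -0.0512, 0.197]
tcp_rot: [-180.0, 0.0, 73.7]
wrist_force: [0.3, -0.2, -0.2]
opening: 0.0118
grasp_force: 32.3
```

```bash
python3 - <<'E'
from h import *
o=get_obs();print(o["ee_pos"],o["tcp_rot"])
im=snap("wrist","w7");snap("scene","s7");snap("side","d7")
cv2.imwrite("pics/w7c.png",cv2.resize(im,None,fx=1.4,fy=1.4,interpolation=3)[:,:,::-1])
E
```

```text
[ 0.47443873 -0.05118911  0.19698987] [-1.79953775e+02  4.20609414e-05  7.36938563e+01]
```

View pics/w7c.png

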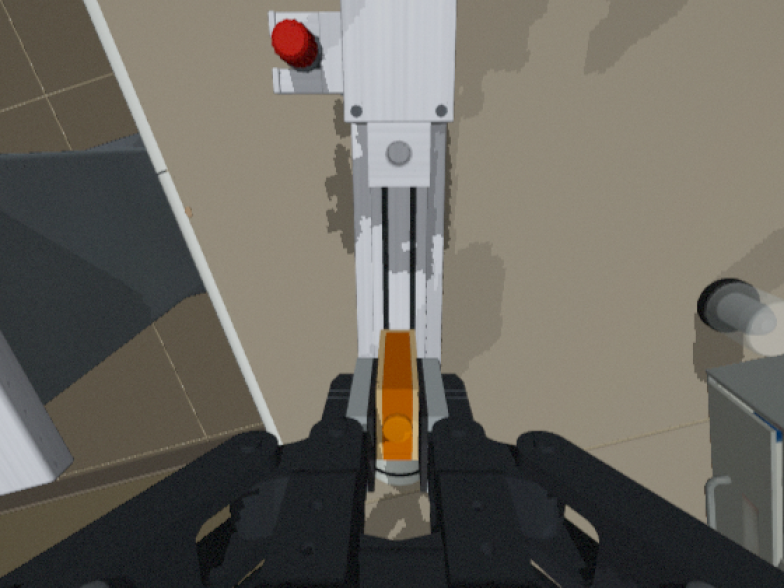

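The wrist view (x1.4) shows the cell held upright between the pads on its pale sides, stopper at (397,430); the bench runs straight up the picture, bore at (399,152), plate screws at (356,111) and (441,111), pin parked at (295,45).

```bash
python3 - <<'E'
from h import *
o={"ee_pos":[.474439,-.051189,.19699],"tcp_rot":[-179.954,0,73.694]}
f=lambda a,b,z:plane(ray("wrist",a/1.4,b/1.4,o),z)
B=f(399,152.5,.092);s1=f(356,111,.092);s2=f(441.5,111,.092);d=s2-s1
print("bore",B,"screws",s1,s2,np.degrees(np.arctan2(d[1],d[0])),np.linalg.norm(d))
sm=(s1+s2)/2;a=np.arctan2(B[1]-.05723,B[0]-.50678);print("axis from earlier centre",np.degrees(a),np.hypot(B[1]-.05723,B[0]-.50678))
ra,rb=f(385,190,.022),f(383.5,325,.022);print("slot yaw",np.degrees(np.arctan2(*(rb-ra)[1::-1])))
ra,rb=f(414,190,.022),f(414,325,.022);print("slot yaw",np.degrees(np.arctan2(*(rb-ra)[1::-1])))
z=o["ee_pos"][2]-.0233
S=f(397.5,430,z+.047);print("stopper",S, S-np.array(o["ee_pos"]))
y=np.radians(-106.3);x=np.array([np.cos(y),np.sin(y)])
T=B[:2]+.07*x;print("target from bore",T,"from centre",np.array([.50678,.05715])+.115*x,"cell->target",T-S[:2])
E
```

```text
bore [0.49498119 0.01476454 0.092     ] screws [0.48082504 0.0385407  0.092     ] [0.51945175 0.02721606 0.092     ] -16.340156827937754 0.04025257626646972
axis from earlier centre -105.52768336456818 0.044074106170109664
slot yaw -107.38657898117309
slot yaw -105.74109783858984
stopper [ 0.47471845 -0.05194422  0.22069   ] [ 0.00027945 -0.00075522  0.0237    ]
target from bore [ 0.47533452 -0.05242183] from centre [ 0.47450333 -0.05322761] cell->target [ 0.00061607 -0.00047761]
```

Converted, -12.65 cm / 60 = -0.2108, -12.6 cm / 60 = -0.21.

>>> servo_tool([
  [0,0,-0.0167,0],
  [0,0,-0.0417,0],
  [0,0,-0.0667,0],
  [0,0,-0.0917,0],
  [0,0,-0.1167,0],
  [0,0,-0.1417,0],
  [0,0,-0.1667,0],
  [0,0,-0.1867,0],
  [0,0,-0.2033,0],
  [0,0,-0.21,0],
  [0,0,-0.2108,0],
  [0,0,-0.2108,0],
  [0,0,-0.2108,0],
  [0,0,-0.2108,0],
  [0,0,-0.2108,0],
])

```text
time: 13.23
ee_pos: [0.4751, -0.052, 0.0716]
tcp_rot: [179.9, -0.0, 73.7]
wrist_force: [-0.5, -0.4, 0.2]
opening: 0.012
grasp_force: 32.3
```

```bash
python3 - <<'E'
from h import *
o=get_obs();print(o["ee_pos"],o["tcp_rot"],o["wrist_force"])
im=snap("wrist","w8");s=snap("scene","s8");d=snap("side","d8")
t=np.zeros((600,800,3),np.uint8)
t[:300,:400]=cv2.resize(s[145:235,270:390],(400,300),interpolation=3)
t[:300,400:]=cv2.resize(d[150:240,240:360],(400,300),interpolation=3)
t[300:,:400]=cv2.resize(im,(400,300),interpolation=3)
t[300:,400:]=cv2.resize(s[240:300,190:270],(400,300),interpolation=3)
cv2.imwrite("pics/t8.png",t[:,:,::-1])
c=lambda a,b:a
N=np.array([.4749,-.0529,.07])
for n in("scene","side"):
    k=get_calibration(n);print(n,cv2.projectPoints(N[None],np.array(k["rvec"]),np.array(k["tvec"]),np.array([[k["fx"],0,k["cx"]],[0,k["fy"],k["cy"]],[0,0,1]]),None)[0].ravel())
for n,i in(("scene",s),("side",d),("wrist",im)): print(n,blobs(i,"orange",8)[0])
E
```

```text
[ 0.47507853 -0.05204462  0.07160812] [ 1.79942116e+02 -1.08326322e-02  7.36696592e+01] [-0.49852871 -0.41814872  0.23402444]
scene [337.96877753 181.85636157]
side [307.35379439 186.76310448]
scene [([334, 180, 2, 9, 11], [334.2, 184.5]), ([72, 274, 39, 41, 137], [91.7, 293.2])]
side [([303, 177, 4, 20, 68], [304.5, 187.2]), ([28, 348, 46, 72, 334], [52.0, 381.9])]
wrist [([273, 278, 22, 51, 1039], [283.7, 302.9])]
```

View pics/t8.png

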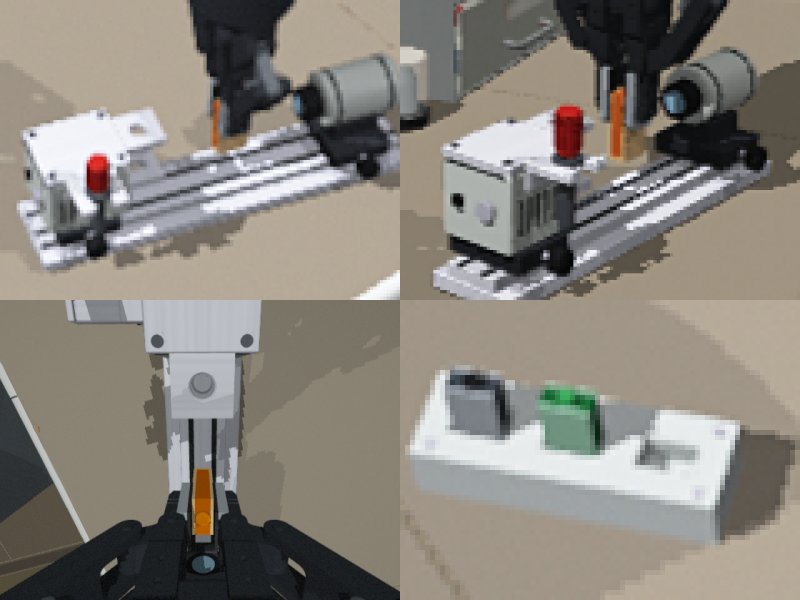

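The views show the cell upright in the gap, clear of lugs and snout, the pin hanging in the notch, and green and grey cells still in the rack. A last numeric check of the offset from the light axis.

```bash
python3 - <<'E'
from h import *
o={"ee_pos":[.475079,-.052045,.071608],"tcp_rot":[179.942,-.0108,73.67]}
im=cv2.imread("pics/w8.png");g=cv2.cvtColor(im,cv2.COLOR_BGR2GRAY)
c=cv2.HoughCircles(g[90:150,250:320],cv2.HOUGH_GRADIENT,1,30,param1=80,param2=12,minRadius=10,maxRadius=25);print(c)
u,v=(c[0,0,:2]+[250,90]) if c is not None else (283,117.6)
f=lambda u,v,z:plane(ray("wrist",u,v,o),z)
B=f(u,v,.092)
y=np.radians(-106.3);x=np.array([np.cos(y),np.sin(y)]);n=np.array([-x[1],x[0]])
S=f(284,308,o["ee_pos"][2]-.0233+.047)
e=f(221,477/1,.09) if 0 else None
print("bore",B,"stopper",S,"bench rel bore: x",(S[:2]-B[:2])@x,"y",(S[:2]-B[:2])@n)
C=np.array([.50678,.05715]);print("rel centre x,y",(S[:2]-C)@x-.105,(S[:2]-C)@n,"tcp",(np.array(o["ee_pos"][:2])-C)@x-.105,(np.array(o["ee_pos"][:2])-C)@n)
for a,b in((157,341),(247,341)): 
    q=f(a*1.4,(b-300)*1.4,.092);print("screw",q,(q[:2]-C)@x-.105,(q[:2]-C)@n)
a=ray("scene",334.2,184.5);b=ray("side",304.5,187.2);print("window",meet(a,b))
E
```

```text
[[[32.5 29.5 18.5]]]
bore [0.49458831 0.01465805 0.092     ] stopper [ 0.47523427 -0.05316477  0.095308  ] bench rel bore: x 0.07052873778483443 y 0.0004594989209271323
rel centre x,y 0.009734533237494278 0.0006839278090747664 tcp 0.00870335419672845 0.00022061371969998508
screw [0.4808256  0.03878663 0.092     ] -0.0800902032170641 -0.019757179399938898
screw [0.51942278 0.02745715 0.092     ] -0.08004905372623275 0.02046839676547855
window (array([ 0.47445268, -0.03951746,  0.07249797]), [0.0021055115586591684, 0.0021055115586590778])
```

Converted, -0.1 cm / 60 = -0.0017, -0.03 cm / 60 = -0.0005.

>>> servo_tool([
  [-0.0005,0,-0.0017,0],
  [-0.0005,0,-0.0017,0],
  [-0.0005,0,-0.0017,0],
  [-0.0005,0,-0.0017,0],
  [-0.0005,0,-0.0017,0],
  [-0.0005,0,-0.0017,0],
  [-0.0005,0,-0.0017,0],
  [-0.0005,0,-0.0017,0],
])

```text
time: 14.05
ee_pos: [0.4744, -0.052, 0.07]
tcp_rot: [-180.0, -0.0, 73.7]
wrist_force: [-0.3, 0.0, 0.1]
opening: 0.012
grasp_force: 32.3
```

```bash
python3 -c "
from workcell import *
o=get_obs();print(o['ee_pos'],o['tcp_rot'],o['wrist_force'],o['grasp_force']);print(job_done())"
```

```text
[ 0.47439312 -0.05200706  0.06996657] [-1.79997972e+02 -1.92879638e-04  7.36692457e+01] [-0.27663647  0.04347791  0.07918559] 32.31856942176819
the job is handed in; nothing more can be done
None
```

The job is handed in at 14 s: the pin hangs released in the notch, and the amber cell is held upright in the beam gap, touching nothing and within about 1 mm of the light axis by my measurements; the green and grey cells are still in the rack, and no verdict came back.

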